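# Arm the bag sealer at its guarded switch and start it

## Robot

A 6-joint arm with a two-finger parallel gripper is mounted at the origin on the work surface; the furniture and walls round the work are solid. World frame = base frame: x ahead of the robot, y to its left, z up, the work surface at z = 0. Lengths are in mm, angles in rad, forces in N, time in s.
With the tool pointing down it reaches from about 350 to 775 mm from the base axis. Payload 7.3 kg.
Tool frame: the origin (TCP) lies on the centre line of the jaws, within the pads' length; the fingertips stand r.finger_overhang ahead of it and the grasp point (between the pads) lies 5 mm behind it (r.finger_overhang is the distance from the TCP to the fingertips, in mm); z points along the fingers, y is the line along which they close (so a half turn about z gives the same grasp; the last joint's range is limited). The gripper opens to 92 mm and grips with 3 to 60 N. Pads are 19 mm wide; open, the fingers measure 130 mm over their backs; the gripper's body (75 mm by 190 mm) begins 47 mm behind the grasp point.
Start: joints at [-1.435, 0.342, 1.524, -0, 1.275, -0.146], TCP at [146.017, -504.304, 240.741] pointing down, gripper open.
Joint ranges: [-2.53, 2.53], [-0.77, 2.02], [0.04, 2.7], [-1, 4.14], [0.28, 2.66], [-3.11, 3.11]. Speed limits (rad/s): [2.57, 2.57, 3.14, 3.14, 3.14, 3.14].

## Interface

Orientations are given as [roll, pitch, yaw] about the fixed x, y, z axes, in that order (R = Rz(yaw) Ry(pitch) Rx(roll)).
In Python, from plant import sensors, vision, r gives the robot as it stands.
- The arm moves only by the shell command python3 -m inch 'ROWS' [FORCE]. ROWS is JSON, a list of rows, each a list of 3 entries, a list of its own where there are three numbers: the shift along the tool's x, y, z in m, then the turn, a rotation vector about the tool's x, y, z in rad, then the finger opening in m, from 0 to 0.0918. In form: [[[dx, dy, dz], [wx, wy, wz], claw], ...]. A call has 1 to 10 rows; each row is the pose to reach, as a shift and turn from the pose commanded when the call began, along the tool's axes at that moment; what a row does not reach only later rows make up. A row lasts 1/10 s, in which the tool goes at most 50 mm and 8.59 degrees, less where a joint would pass 70% of its speed; a pose out of reach is approached as far as the arm can. A call with a gripper value outside its range is refused whole. The fingers move at their own pace and stop on an object; FORCE is the grip in N (left out, the last holds). Time passes only in rows, so rows that repeat a pose let the fingers close. It gives the time, the measured TCP pose, the force, the opening and the grip force at its end, in the units of the state.
- sensors.get_state(): the state, without advancing time (a new reading comes with each control period).
- vision.camera(name): name is "scene" or "top"; returns the picture (384x512x3 uint8, blue, green, red); there is no depth.
- vision.camera_model(name): a dict with "intrinsics" (3x3 intrinsics, pixels), "rvec" (rotation vector, rad) and "tvec" (3), from world to camera coordinates, as OpenCV has them. Camera axes: x right, y down, z forward; pixel columns grow to the right and rows downward; lengths in mm; the calibration is good to about 2 mm. A picture is of the moment at which its call begins. camera_model takes no time and is no camera call.
- r.job_done(): hands the job in; it is judged then, once.
The state is a dict: "time": time; "qpos": joint angles; "qvel": joint speeds; "tau": joint torques, N m; "ee_pos": TCP position; "ee_rot": TCP orientation; "ft_force": force on the tool from outside, world axes, zero at the start; "moment": the same for the moment, N m; "gripper_width": finger opening in mm; "finger_force": force on a finger pad.
Only numpy, scipy, OpenCV 4.12 (cv2) and the standard library are available. Lean on these libraries where they do the work, as an engineer would, in place of code of your own. Each camera call takes 0.05 s, during which the arm holds its last target. There are 200 camera calls.

## Task

Bring the bag sealer on line at its starter box; nothing needs to be gripped. With a finger lift the hinged steel guard on the right of the box and, while it is held up, push the toggle beneath it over to the left (on); then draw back so that the guard drops shut over it. After that press the start button (the low flat one) right down and let it come up again. Never press the mushroom-headed stop button, do not shove, tip or lift the box, and leave the other things on the bench where they are.

Things in the scene. Friction and masses are not known exactly. Their poses are not given: they have to be found in the camera images.
- starter: Starter box: grey metal, 110 (its x, depth) x 165 (its y, width) x 50 mm high, 3.2 kg, loose on rubber feet, yaw varies. Origin: centre of its underside; x away from its front, y to its left. On its flat top: at the right the drop guard with the toggle under it, at the left two push buttons. Offsets below are in this frame.
- guard_axis (a point): Middle of the guard's hinge pin, fixed on the box at (0, -4, 66) mm; the pin runs along the box's x. The guard is a bare steel hood, 72 mm wide, 66 mm between its side flanges, which hang 12 mm below its roof; the roof rises from the lip to 50 mm above the box's top near the hinge. It is open below the lip.
- guard_lip (a point): Middle of the guard's free edge, a rolled lip, 6 mm thick and 63 mm long along the box's x. Guard down: at (0, -88, 80) mm, which is 5 mm beyond the box's right wall and 30 mm above its top. It swings with the guard on an 85 mm radius about guard_axis.
- guard (a joint): Guard hinge, rad: 0 = down, grows as the lip rises, stop at 1.25. About 70 g, no spring: from any angle it falls shut by its own weight as soon as it is let go.
- toggle_tip (a point): Top end of the toggle's steel bat (9 mm thick, 30 mm long, pivot at (0, -40, 56) mm in the box frame). Off: it leans 0.4 rad to the right, tip at (0, -52, 84) mm. On: it leans 0.4 rad to the left, tip at (0, -28, 84) mm.
- toggle (a joint): Toggle, rad: 0 = off (leaning to the box's right, towards the guard's lip), 0.8 = on (leaning to the box's left, towards the hinge). It snaps over past the middle at 0.4 and stays; about 2 N sideways near its tip throws it.
- start_top (a point): Top centre of the start button: the low flat round cap, 28 mm across, in a wide ring, the one nearer the robot, at (-28, 50, 61) mm in the box frame.
- start (a joint): Start button, m: 0 = up, 0.005 = fully down (about 5 N), springs back.
- stop_top (a point): Top centre of the stop button: the taller mushroom head, 38 mm across, the one farther from the robot, at (28, 50, 77) mm in the box frame.
- stop (a joint): Stop button, m: 0 = up, 0.005 = fully down (about 6 N), springs back.
- connector_2: Bystander: grey round cable connector standing upright, 27 mm across, 53 mm tall. Origin: centre of its underside.
- connector_3: Bystander: black round cable connector standing upright, 27 mm across, 53 mm tall. Origin: centre of its underside.
- marker_black: Bystander: felt marker lying on the bench to the right of the starter box, 134 x 18 x 19 mm. Origin: centre of its underside.
- shelf_box_4: Bystander: small carton, 50 x 60 x 30 mm, to the right of the starter box. Origin: centre of its underside.
- spare_roll_1: Bystander: white label roll lying flat, 96 mm across, 50 mm tall, left on the bench. Origin: centre of its underside.
- small_box_1: Bystander: brown carton, 95 x 62 x 48 mm, left on the bench. Origin: centre of its underside.
Things that resemble listed ones, but are neither listed nor needed, are in the scene too. There is more than one size of the starter; the one meant has the size given above.

How it is judged (in metres and radians):
On the way, in this order (a step that is already met when the one before it is completed fails the run):
1. the guard is lifted (more than 0.25 rad) while the toggle is still off (value of joint guard above 0.25 rad and value of joint toggle below 0.3 rad), for 0.05 s.
2. the toggle is thrown to on (past 0.65 rad) while the guard is up (more than 0.25 rad) (value of joint guard above 0.25 rad and value of joint toggle above 0.65 rad), for 0.05 s.
3. the guard has dropped shut (below 0.06 rad) over the toggle, which is on (value of joint guard below 0.06 rad and value of joint toggle above 0.65 rad), for 0.2 s.
4. the start button is pressed right down (4 mm or more) with the guard shut and the toggle on (all of step 3 and value of joint start above 0.004 m), for 0.05 s.
At the end, for the whole second after the job is handed in: Toggle on (past 0.65 of 0.8 rad), guard shut (below 0.06 rad), both buttons up (within 1.5 mm), the box at rest within 25 mm of where it stood (all of step 3 and value of joint each of start, stop below 0.0015 m and distance of starter from where it was at the start of the episode below 0.025 m and linear speed of starter below 0.02 m/s); the robot touches nothing.
It fails at once if the stop button is pressed (more than 2 mm) (value of joint stop above 0.002 m).
It fails at once if the start button is pressed before the toggle is on (value of joint start above 0.003 m and value of joint toggle below 0.5 rad).
It fails at once if the starter box is shoved more than 25 mm, tipped more than 0.12 rad or lifted more than 10 mm (distance of starter from where it was at the start of the episode above 0.025 m or angle between starter's own z axis and vertical above 0.12 rad or height (world z) of starter above 0.01 m).
It fails at once if another thing on the bench is moved more than 30 mm or lifted more than 15 mm (distance of any of connector_2, connector_3, marker_black, shelf_box_4, spare_roll_1, small_box_1 from where it was at the start of the episode above 0.03 m or height (world z) of any of connector_2, connector_3, marker_black, shelf_box_4, spare_roll_1, small_box_1 above 0.015 m).
It also fails if it takes over 51 s, if anything falls off the work surface, if the arm or the gripper's body presses on something with over 40 N, if the wrist force passes 120 N, or if a joint passes its speed limit or range.

## Working session

There is one attempt and no reset: what is moved stays moved. The work goes in short steps, Python scripts to look and compute and a shell command to move; the robot and the scene stay as the last step left them, time stands still between calls to the robot, and variables do not carry over. Pictures are saved under pics/ and viewed, at most 10 in all, crops included, and the job is handed in when it is done.

```bash
ls; mkdir -p pics; python3 - <<'E'
from plant import sensors, vision, r
import cv2
for n in("scene","top"):
    cv2.imwrite(f"pics/{n}0.png",vision.camera(n)); print(n,vision.camera_model(n))
print(sensors.get_state(), r.finger_overhang)
E
```

```text
pics
scene {'intrinsics': array([[426.95983961,   0.        , 255.75213116],
       [  0.        , 426.95983961, 186.3352272 ],
       [  0.        ,   0.        ,   1.        ]]), 'rvec': array([ 1.15418036, -2.41524739,  0.93935761]), 'tvec': array([ 244.79643622,  308.25090985, 1109.04760913])}
top {'intrinsics': array([[452.40355994,   0.        , 259.87672088],
       [  0.        , 452.40355994, 186.61822637],
       [  0.        ,   0.        ,   1.        ]]), 'rvec': array([ 2.21416359, -2.14956389,  0.06564415]), 'tvec': array([3.85711285e-01, 4.35368004e+02, 1.44016729e+03])}
{'time': 0.1, 'qpos': array([-1.43499637e+00,  3.42635344e-01,  1.52489659e+00, -5.90974404e-06,
        1.27539622e+00, -1.45976697e-01]), 'qvel': array([-0.0004364 , -0.00048254, -0.00068703, -0.00097334, -0.00039381,
       -0.00143517]), 'tau': array([ 1.88858095e-03, -4.32006383e+01, -2.44693637e+01,  7.19745364e-02,
        5.25413977e-02, -4.34479239e-05]), 'ee_pos': array([ 145.96888139, -503.95354435,  240.13232495]), 'ee_rot': array([-3.14027053e+00, -1.88669131e-04,  2.81778254e-01]), 'ft_force': array([-0.26007998, -0.57980184, -0.8664819 ]), 'moment': array([-0.02852662,  0.03226426,  0.0138989 ]), 'finger_force': 0.0, 'gripper_width': 91.8722435165051} 14.0
```

View pics/scene0.png

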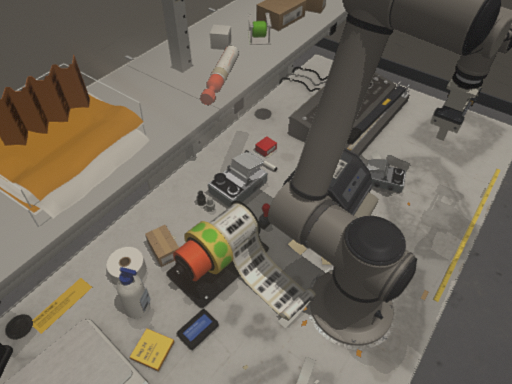

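View pics/top0.png

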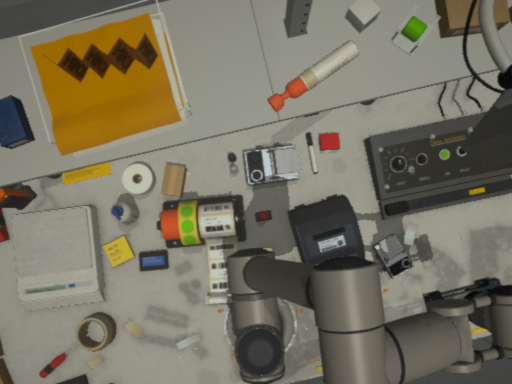

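The scene has two starter-like boxes in the top view: one at (271,163), with the marker at (312,152) and the red carton at (330,141) to its right, and a smaller one at (396,255). The first one fits because it has the marker and carton on its right and the larger size. I'll confirm with a crop.

```bash
python3 - <<'E'
import cv2,numpy as np
t=cv2.imread("pics/top0.png"); s=cv2.imread("pics/scene0.png")
a=cv2.resize(t[130:195,225:345],None,fx=6,fy=6,interpolation=cv2.INTER_CUBIC)[:, :720]
b=cv2.resize(t[225:285,365:425],(200,200),interpolation=cv2.INTER_CUBIC)
c=cv2.resize(s[135:215,185:285],(250,200),interpolation=cv2.INTER_CUBIC)
o=np.zeros((600,720,3),np.uint8); o[:390]=a; o[395:595,:200]=b;o[395:595,210:460]=c
cv2.imwrite("pics/c1.png",o)
E
```

```text
(no output)
```

View pics/c1.png

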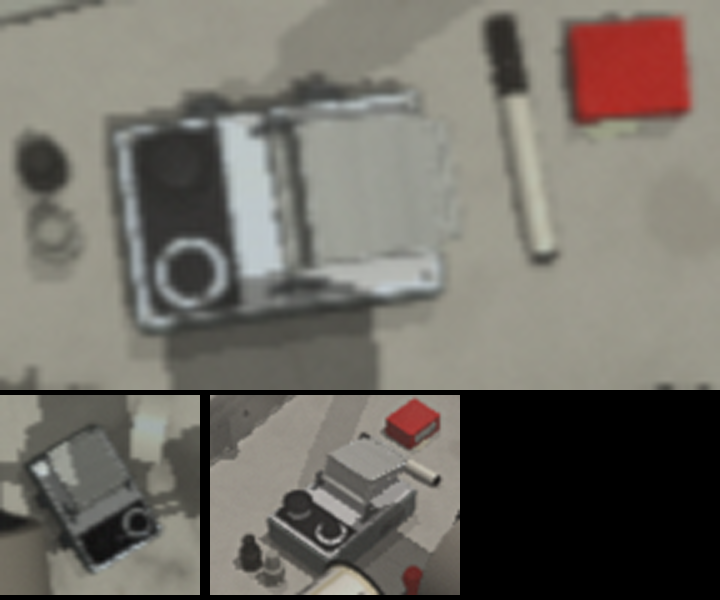

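The crop shows the box meant: top corners at about (145,325), (440,290), (115,120) and (412,92), and the start ring at (190,273). The guard is on the right, and its lip is next to the marker. I'll fit the pose from these points.

```bash
cat > h.py <<'E'
import cv2,numpy as np
from scipy.optimize import least_squares
from scipy.spatial.transform import Rotation as R
from plant import sensors, vision, r
def ray(n,uv,z):
    m=vision.camera_model(n);Rm=cv2.Rodrigues(m["rvec"])[0];c=-Rm.T@m["tvec"]
    d=Rm.T@np.linalg.inv(m["intrinsics"])@[*uv,1];return c+d*(z-c[2])/d[2]
def proj(n,p):
    m=vision.camera_model(n);return cv2.projectPoints(np.float64(p).reshape(-1,3),m["rvec"],m["tvec"],m["intrinsics"],None)[0][:,0]
def crop(uv,x,y,f): return np.array([x+(uv[0]+.5)/f-.5,y+(uv[1]+.5)/f-.5])
def world(p,b): 
    c,s=np.cos(b[2]),np.sin(b[2]);p=np.float64(p).reshape(-1,3)
    return p@np.array([[c,-s,0],[s,c,0],[0,0,1]]).T+[b[0],b[1],0]
E
python3 - <<'E'
from h import *
loc=np.array([[-55,82.5,50],[-55,-82.5,50],[55,82.5,50],[55,-82.5,50],[-28,50,61]])
uv=np.array([crop(c,225,130,6) for c in [(145,325),(440,290),(115,120),(412,92),(190,273)]])
for p,l in zip(uv,loc): print(ray("top",p,l[2]))
f=least_squares(lambda b:(proj("top",world(loc,b))-uv).ravel(),[700,0,0]);b=f.x
print(b,f.fun.reshape(-1,2).round(2))
for n,l in dict(axis=(0,-4,66),lip=(0,-88,80),tog=(0,-52,84),start=(-28,50,61),stop=(28,50,77)).items():
    w=world(l,b)[0];print(n,w.round(1),proj("top",w).round(1),proj("scene",w).round(1))
for c,z in [((505,20),19),((543,255),10),((575,120),30),((690,110),30)]: print(c,ray("top",crop(c,225,130,6),z).round(0))
E
```

```text
[440.75878915  48.13589323  50.        ]
[ 463.64923596 -105.6973956    50.        ]
[548.44224388  67.33737     50.        ]
[567.77441913 -88.46032798  50.        ]
[467.73133688  25.21208356  61.        ]
[ 5.04714302e+02 -1.97555285e+01  1.49272658e-01] [[-1.78  0.81]
 [ 1.21  0.37]
 [-0.86  0.48]
 [ 1.52 -1.09]
 [-0.08 -0.6 ]]
axis [505.3 -23.7  66. ] [[272.3 163.4]] [[238.2 173.9]]
lip [ 517.8 -106.8   80. ] [[299.4 159.6]] [[256.3 156.9]]
tog [512.4 -71.2  84. ] [[287.9 160.8]] [[248.6 161.8]]
start [469.6  25.5  61. ] [[256.2 174.5]] [[232.5 188.9]]
stop [525.   33.9  77. ] [[253.9 156.1]] [[219.3 176.2]]
(505, 20) [ 613. -139.   19.]
(543, 255) [ 488. -164.   10.]
(575, 120) [ 558. -177.   30.]
(690, 110) [ 566. -238.   30.]
```

```bash
cat >> h.py <<'E'
B=[504.7,-19.8,0.149]
def lift(Uy,Uz,th=np.pi/4,sgn=1,x=0):
    """closed fingers tilted; U = leading upper corner of tip, box frame"""
    s,c=np.sin(th),np.cos(th); a=np.array([0,s,-c]); n=np.array([0,c,s])
    tcp=np.array([x,Uy,Uz])-9.5*n-14*a
    y=np.array([sgn,0,0]); Rb=np.c_[np.cross(y,a),y,a]
    return world(tcp,B)[0],R.from_euler('z',B[2])*R.from_matrix(Rb)
def delta(pos,rot,st=None):
    st=st or sensors.get_state(); R0=R.from_euler('xyz',st["ee_rot"])
    print("shift m",(R0.inv().apply(pos-st["ee_pos"])/1000).round(4),"rot",(R0.inv()*rot).as_rotvec().round(3),"target",np.round(pos,1))
E
python3 - <<'E'
from h import *
for s in(1,-1): delta(*lift(-115,200,sgn=s))
E
```

```text
shift m [ 0.4618 -0.2348  0.0373] rot [ 0.562  0.642 -1.358] target [ 524.2 -150.   203.2]
shift m [ 0.4618 -0.2348  0.0373] rot [ 0.664 -0.581  1.606] target [ 524.2 -150.   203.2]
```

```bash
python3 -m inch '[[[0,0,-0.06],[0,0,0],0],[[0,0,-0.06],[0,0,0],0],[[0.46,-0.235,-0.08],[0,0,0],0],[[0.46,-0.235,-0.08],[0,0,0],0],[[0.46,-0.235,-0.08],[0,0,0],0],[[0.46,-0.235,-0.08],[0,0,0],0],[[0.46,-0.235,-0.08],[0,0,0],0],[[0.46,-0.235,-0.08],[0,0,0],0],[[0.46,-0.235,-0.08],[0,0,0],0],[[0.46,-0.235,-0.08],[0,0,0],0]]' 10
python3 - <<'E'
from h import *
print(sensors.get_state()["qpos"].round(2))
for s in(1,-1): delta(*lift(-115,200,sgn=s))
E
```

```text
time: 1.1
ee_pos: [438.5, -228.9, 316.2]
ee_rot: [3.141, -0.0, 0.282]
ft_force: [0.6, -0.9, -0.2]
gripper_width: 16.3
finger_force: 0.0
[-0.64  0.24  1.46 -0.    1.44  0.65]
shift m [ 0.1043 -0.0521  0.113 ] rot [ 0.563  0.643 -1.358] target [ 524.2 -150.   203.2]
shift m [ 0.1043 -0.0521  0.113 ] rot [ 0.665 -0.583  1.606] target [ 524.2 -150.   203.2]
```

```bash
python3 -m inch '[[[0.104,-0.052,0.03],[0.563,0.643,-1.358],0],[[0.104,-0.052,0.03],[0.563,0.643,-1.358],0],[[0.104,-0.052,0.03],[0.563,0.643,-1.358],0],[[0.104,-0.052,0.03],[0.563,0.643,-1.358],0],[[0.104,-0.052,0.03],[0.563,0.643,-1.358],0],[[0.104,-0.052,0.03],[0.563,0.643,-1.358],0],[[0.104,-0.052,0.03],[0.563,0.643,-1.358],0],[[0.104,-0.052,0.03],[0.563,0.643,-1.358],0],[[0.104,-0.052,0.03],[0.563,0.643,-1.358],0],[[0.104,-0.052,0.03],[0.563,0.643,-1.358],0]]'
python3 - <<'E'
from h import *
print(sensors.get_state()["qpos"].round(2))
delta(*lift(-115,150))
E
```

```text
time: 2.1
ee_pos: [522.6, -152.2, 285.9]
ee_rot: [-3.097, -0.745, 1.605]
ft_force: [-0.2, 0.2, 0.5]
gripper_width: 0.5
finger_force: 0.0
[-0.7   0.6   1.2   0.52  1.88 -0.73]
shift m [-0.0884  0.0062  0.0989] rot [ 0.035  0.039 -0.084] target [ 524.2 -150.   153.2]
```

```bash
python3 -m inch '[[[-0.088,0.006,0.099],[0.035,0.039,-0.084],0],[[-0.088,0.006,0.099],[0.035,0.039,-0.084],0],[[-0.088,0.006,0.099],[0.035,0.039,-0.084],0],[[-0.088,0.006,0.099],[0.035,0.039,-0.084],0],[[-0.088,0.006,0.099],[0.035,0.039,-0.084],0],[[-0.088,0.006,0.099],[0.035,0.039,-0.084],0]]'
python3 - <<'E'
from h import *
s=vision.camera("scene");t=vision.camera("top")
o=np.zeros((400,800,3),np.uint8)
o[:,:400]=cv2.resize(s[110:210,190:290],(400,400),interpolation=cv2.INTER_CUBIC)
o[:,400:]=cv2.resize(t[110:210,230:330],(400,400),interpolation=cv2.INTER_CUBIC)
cv2.imwrite("pics/c2.png",o)
for p in(lift(-115,71),): delta(*p)
U=world([[0,-115,150],[0,-88,80],[-31.5,-88,80],[31.5,-88,80]],B);print(((proj("scene",U)-[190,110])*4).round(),((proj("top",U)-[230,110])*4).round())
E
```

```text
time: 2.7
ee_pos: [524.9, -150.2, 155.7]
ee_rot: [3.141, -0.78, 1.716]
ft_force: [-0.8, 0.0, 0.1]
gripper_width: 0.4
finger_force: 0.0
shift m [-0.0571 -0.0005  0.0581] rot [ 0.004  0.005 -0.002] target [ 524.2 -150.    74.2]
[[290. 105.]
 [265. 188.]
 [295. 207.]
 [237. 169.]] [[322. 182.]
 [278. 198.]
 [283. 239.]
 [273. 158.]]
```

View pics/c2.png

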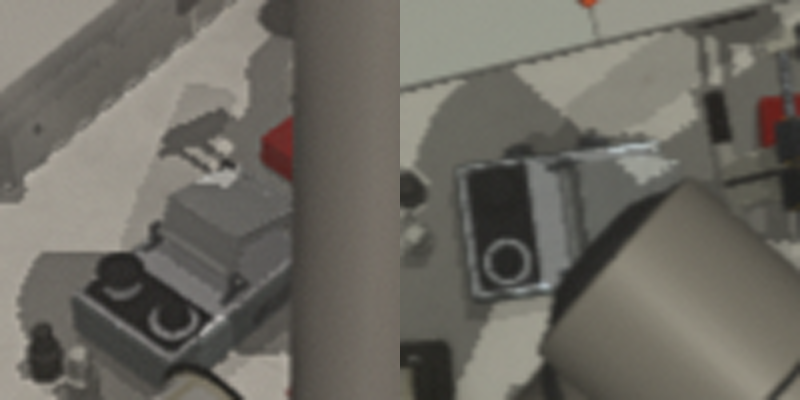

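```bash
python3 -m inch '[[[-0.029,0,0.029],[0,0,0],0],[[-0.057,0,0.058],[0,0,0],0],[[-0.057,0,0.058],[0,0,0],0],[[-0.057,0,0.058],[0,0,0],0]]'
python3 - <<'E'
from h import *
delta(*lift(-115,71));delta(*lift(-76,71)); delta(*lift(-74,105));delta(*lift(-56,90));delta(*lift(-36,76))
E
```

```text
time: 3.2
ee_pos: [524.2, -149.3, 73.7]
ee_rot: [-3.14, -0.783, 1.714]
ft_force: [-0.1, -0.9, 1.3]
gripper_width: 0.6
finger_force: 0.0
shift m [-0.0002 -0.0001 -0.0008] rot [ 0.002  0.002 -0.004] target [ 524.2 -150.    74.2]
shift m [ 0.0275 -0.0002  0.0267] rot [ 0.002  0.002 -0.004] target [ 518.4 -111.4   74.2]
shift m [ 0.0529 -0.0003  0.004 ] rot [ 0.002  0.002 -0.004] target [ 518.2 -109.4  108.2]
shift m [ 0.0551 -0.0004  0.0274] rot [ 0.002  0.002 -0.004] target [515.5 -91.6  93.2]
shift m [ 0.0594 -0.0004  0.0514] rot [ 0.002  0.002 -0.004] target [512.5 -71.8  79.2]
```

Next I slide in under the lip and lift.

```bash
python3 -m inch '[[[0.009,0,0.009],[0,0,0],0],[[0.018,0,0.018],[0,0,0],0],[[0.0275,0,0.027],[0,0,0],0],[[0.0275,0,0.027],[0,0,0],0]]'
python3 -m inch '[[[0.008,0,-0.007],[0,0,0],0],[[0.016,0,-0.015],[0,0,0],0],[[0.025,0,-0.022],[0,0,0],0],[[0.025,0,-0.022],[0,0,0],0]]'
python3 - <<'E'
from h import *
s=vision.camera("scene");t=vision.camera("top")
o=np.zeros((400,800,3),np.uint8)
o[:,:400]=cv2.resize(s[110:210,190:290],(400,400),interpolation=cv2.INTER_CUBIC)
o[:,400:]=cv2.resize(t[110:210,230:330],(400,400),interpolation=cv2.INTER_CUBIC)
cv2.imwrite("pics/c3.png",o)
delta(*lift(-56,90));delta(*lift(-36,76))
E
```

```text
time: 3.6
ee_pos: [518.0, -108.8, 73.7]
ee_rot: [-3.139, -0.783, 1.716]
ft_force: [-0.1, -0.8, -0.5]
gripper_width: 0.4
finger_force: 0.1
time: 4.0
ee_pos: [518.8, -109.5, 107.8]
ee_rot: [3.141, -0.781, 1.716]
ft_force: [0.2, 0.1, 0.2]
gripper_width: 0.5
finger_force: 0.1
shift m [ 0.0034 -0.0001  0.0217] rot [ 0.002  0.003 -0.004] target [515.5 -91.6  93.2]
shift m [ 0.0078 -0.0002  0.0458] rot [ 0.002  0.003 -0.004] target [512.5 -71.8  79.2]
```

View pics/c3.png

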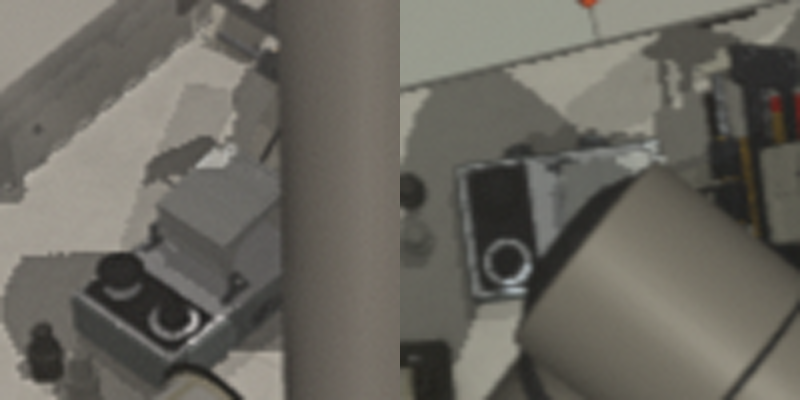

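The scene crop shows the guard hood tilted up: its near wall stands taller and its roof runs up to the right, at about (220,190). The box hasn't moved, with its ring still at (172,318). Next I push the toggle.

```bash
python3 -m inch '[[[0.002,0,0.011],[0,0,0],0],[[0.0035,0,0.022],[0,0,0],0],[[0.005,0,0.03],[0,0,0],0],[[0.0065,0,0.038],[0,0,0],0],[[0.008,0,0.046],[0,0,0],0],[[0.008,0,0.046],[0,0,0],0]]'
python3 - <<'E'
from h import *
s=vision.camera("scene");t=vision.camera("top")
o=np.zeros((400,800,3),np.uint8)
o[:,:400]=cv2.resize(s[110:210,190:290],(400,400),interpolation=cv2.INTER_CUBIC)
o[:,400:]=cv2.resize(t[110:210,230:330],(400,400),interpolation=cv2.INTER_CUBIC)
cv2.imwrite("pics/c4.png",o)
print(sensors.get_state()["ft_force"])
delta(*lift(-34,76));delta(*lift(-76,72));delta(*lift(-120,72))
E
```

```text
time: 4.7
ee_pos: [512.7, -71.7, 79.3]
ee_rot: [-3.14, -0.781, 1.715]
ft_force: [-1.7, -9.8, 10.2]
gripper_width: 0.5
finger_force: 6.2
[-1.94747959 -8.57315426 10.16220547]
shift m [ 0.0013 -0.0002  0.0015] rot [ 0.002  0.004 -0.004] target [512.2 -69.9  79.2]
shift m [-0.0313 -0.     -0.0252] rot [ 0.002  0.004 -0.004] target [ 518.4 -111.4   75.2]
shift m [-0.0626  0.0002 -0.0562] rot [ 0.002  0.004 -0.004] target [ 525.  -154.9   75.2]
```

View pics/c4.png

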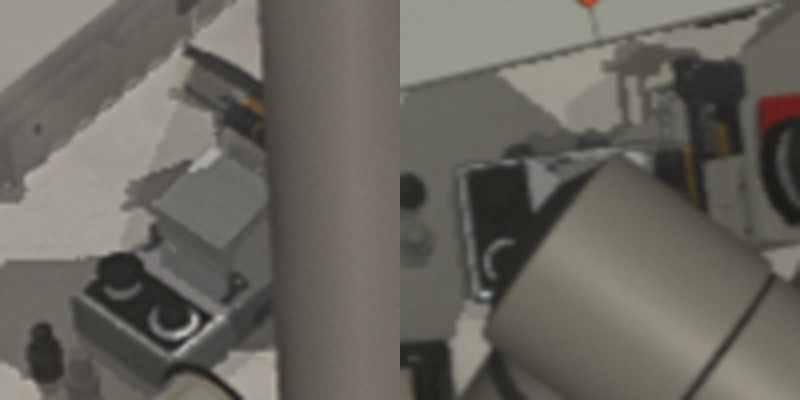

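The guard is well up and the box is still in place. About 14 N directed back along the finger axis, with the tip past the bat's middle position, fits a toggle resting against its "on" stop. I'll draw back horizontally.

```bash
python3 -m inch '[[[-0.01,0,-0.008],[0,0,0],0],[[-0.02,0,-0.016],[0,0,0],0],[[-0.031,0,-0.025],[0,0,0],0],[[-0.042,0,-0.035],[0,0,0],0],[[-0.052,0,-0.046],[0,0,0],0],[[-0.063,0,-0.056],[0,0,0],0],[[-0.063,0,-0.056],[0,0,0],0]]'
python3 -m inch '[[[0.04,0,-0.04],[0,0,0],0],[[0.08,0,-0.08],[0,0,0],0],[[0.08,0,-0.14],[0,0,0],0],[[0.08,0,-0.14],[0,0,0],0],[[0.08,0,-0.14],[0,0,0],0]]'
cat >> h.py <<'E'
def press(z,open_=45,sgn=1,xy=(-28,50)):
    """vertical tool; the finger at box +x side over the start button; tip at height z"""
    o=(open_+19)/2; p=world([xy[0]-o,xy[1],z+14],B)[0]
    y=np.array([sgn,0,0.]);a=np.array([0,0,-1.])
    return p,R.from_euler('z',B[2])*R.from_matrix(np.c_[np.cross(y,a),y,a])
E
python3 - <<'E'
from h import *
print(sensors.get_state()["qpos"].round(2))
delta(*press(180))
E
```

```text
time: 5.5
ee_pos: [524.7, -156.5, 73.2]
ee_rot: [-3.139, -0.782, 1.711]
ft_force: [0.1, 0.2, -0.7]
gripper_width: 0.6
finger_force: 0.0
time: 6.0
ee_pos: [531.6, -197.4, 231.5]
ee_rot: [3.14, -0.779, 1.716]
ft_force: [-0.0, -0.3, -0.1]
gripper_width: 0.6
finger_force: 0.0
[-0.74  0.73  1.12  0.49  1.9  -0.87]
shift m [ 0.1368 -0.0615  0.1878] rot [ 0.003 -0.779 -0.005] target [437.9  20.7 194. ]
```

```bash
python3 -m inch '[[[0.137,-0.0615,0.188],[0.003,-0.779,-0.005],0.045],[[0.137,-0.0615,0.188],[0.003,-0.779,-0.005],0.045],[[0.137,-0.0615,0.188],[0.003,-0.779,-0.005],0.045],[[0.137,-0.0615,0.188],[0.003,-0.779,-0.005],0.045],[[0.137,-0.0615,0.188],[0.003,-0.779,-0.005],0.045],[[0.137,-0.0615,0.188],[0.003,-0.779,-0.005],0.045],[[0.137,-0.0615,0.188],[0.003,-0.779,-0.005],0.045],[[0.137,-0.0615,0.188],[0.003,-0.779,-0.005],0.045],[[0.137,-0.0615,0.188],[0.003,-0.779,-0.005],0.045],[[0.137,-0.0615,0.188],[0.003,-0.779,-0.005],0.045]]'
python3 - <<'E'
from h import *
s=vision.camera("scene");t=vision.camera("top")
o=np.zeros((400,800,3),np.uint8)
o[:,:400]=cv2.resize(s[110:210,190:290],(400,400),interpolation=cv2.INTER_CUBIC)
o[:,400:]=cv2.resize(t[110:210,230:330],(400,400),interpolation=cv2.INTER_CUBIC)
cv2.imwrite("pics/c5.png",o)
delta(*press(180));delta(*press(70));delta(*press(55.5))
E
```

```text
time: 7.0
ee_pos: [437.1, 20.8, 192.7]
ee_rot: [-3.138, -0.005, 1.718]
ft_force: [-0.2, 0.9, -0.4]
gripper_width: 44.9
finger_force: 0.0
shift m [-0.0004  0.0008 -0.0011] rot [-0.004 -0.004 -0.002] target [437.9  20.7 194. ]
shift m [-0.0009  0.0012  0.1089] rot [-0.004 -0.004 -0.002] target [437.9  20.7  84. ]
shift m [-0.001   0.0012  0.1234] rot [-0.004 -0.004 -0.002] target [437.9  20.7  69.5]
```

View pics/c5.png

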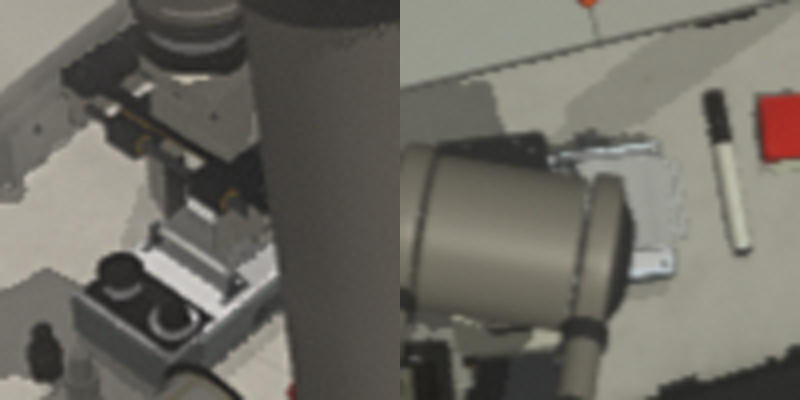

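The guard is shut again, with its lip back at about (685,215) in the right crop. The box, marker and carton haven't moved, and the start ring is at (172,318) in the left crop. I'll lower the finger onto the button.

```bash
python3 -m inch '[[[0,0.001,0.04],[0,0,0],0.045],[[-0.001,0.001,0.08],[0,0,0],0.045],[[-0.001,0.001,0.109],[0,0,0],0.045],[[-0.001,0.001,0.114],[0,0,0],0.045],[[-0.001,0.001,0.114],[0,0,0],0.045]]'
python3 -m inch '[[[0,0,0.003],[0,0,0],0.045],[[0,0,0.005],[0,0,0],0.045],[[0,0,0.007],[0,0,0],0.045],[[0,0,0.007],[0,0,0],0.045]]'
```

```text
time: 7.6
ee_pos: [437.5, 21.5, 79.0]
ee_rot: [-3.137, -0.005, 1.72]
ft_force: [-0.1, 0.2, 0.8]
gripper_width: 45.1
finger_force: 0.0
time: 8.0
ee_pos: [438.6, 21.9, 73.0]
ee_rot: [-3.141, -0.003, 1.721]
ft_force: [0.7, -1.8, 3.3]
gripper_width: 45.1
finger_force: 1.4
```

```bash
python3 -m inch '[[[0,0,0.002],[0,0,0],0.045],[[0,0,0.004],[0,0,0],0.045],[[0,0,0.004],[0,0,0],0.045]]'; python3 -m inch '[[[0,0,0.001],[0,0,0],0.045],[[0,0,0.002],[0,0,0],0.045],[[0,0,0.002],[0,0,0],0.045]]'
```

```text
time: 8.3
ee_pos: [438.7, 21.9, 69.8]
ee_rot: [3.141, -0.003, 1.721]
ft_force: [-2.5, -1.7, 18.2]
gripper_width: 44.8
finger_force: 9.2
time: 8.6
ee_pos: [438.8, 21.9, 69.2]
ee_rot: [3.14, -0.002, 1.722]
ft_force: [-8.3, -0.2, 36.1]
gripper_width: 45.0
finger_force: 18.3
```

The force rises steeply once the tip is at z≈55.5, 5 mm below the cap's rest height, so the button is fully down. I'll release it and withdraw.

```bash
python3 -m inch '[[[0,0,-0.006],[0,0,0],0.045],[[0,0,-0.02],[0,0,0],0.045],[[0,0,-0.06],[0,0,0],0.045],[[0,0,-0.1],[0,0,0],0.045],[[0,0,-0.14],[0,0,0],0.045],[[0,0,-0.16],[0,0,0],0.045],[[-0.1,-0.1,-0.2],[0,0,0],0.045],[[-0.1,-0.1,-0.2],[0,0,0],0.045],[[-0.1,-0.1,-0.2],[0,0,0],0.045],[[-0.1,-0.1,-0.2],[0,0,0],0.045]]'
python3 - <<'E'
from h import *
s=vision.camera("scene");t=vision.camera("top")
o=np.zeros((400,800,3),np.uint8)
o[:,:400]=cv2.resize(s[110:210,190:290],(400,400),interpolation=cv2.INTER_CUBIC)
o[:,400:]=cv2.resize(t[110:210,230:330],(400,400),interpolation=cv2.INTER_CUBIC)
cv2.imwrite("pics/c6.png",o)
E
```

```text
time: 9.6
ee_pos: [352.3, -95.6, 267.2]
ee_rot: [-3.139, -0.002, 1.715]
ft_force: [0.7, 0.4, -0.1]
gripper_width: 45.3
finger_force: 0.0
```

View pics/c6.png

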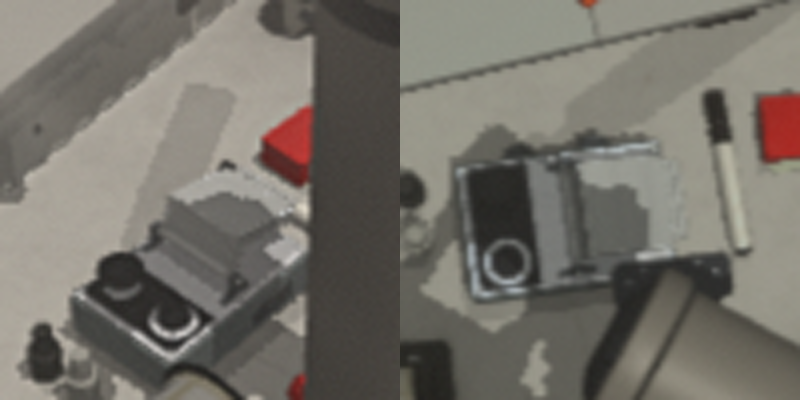

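The guard is shut, with its lip at (680,205). The box, ring (506,262), marker and connectors are where they started, and the robot is clear of everything.

```bash
python3 -c "
from plant import r
print(r.job_done())"
```

```text
the job is handed in; nothing more can be done
None
```

The job is handed in, but no verdict came back: the guard was lifted, the toggle pushed over, the guard dropped shut and the start button pressed right down and released; the toggle was hidden, so I judged it on from force and finger position.

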